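Wedge a spare plug-in module into a sprung row on the electronics bench

TASK

Take the spare module with the tapered foot out of its black stand and work it down into the packed row in the rack, in the crevice right beside the finned module on the side of the rack's tall fixed end wall, nudging the neighbours apart without tipping them. Once it is fully home, hold it down on the rack floor for about half a second with a firm press of more than 12 N, but never push on the rack or a neighbour with more than 35 N. Then let go, leaving it upright and flush with the others and the rest of the bench undisturbed.

Things in the scene. Friction and masses are not known exactly. Their poses are not given: they have to be found in the camera images.
- spare: spare module: grey box 100 (x) x 34 (y) x 90 (z) mm, 0.22 kg, with a grip block 40 (x) x 22 (y) x 34 (z) mm on its top (z 90 to 124). Its lowest 32 mm taper in y: 4 mm wide at the bottom, widening evenly to 34 mm at z = 32 mm. Origin: centre of the foot's underside; x along its 100 mm depth, y across its thickness, z up. A half turn about z makes no difference.
- spare_grip (a point): centre of the spare's grip block, 107 mm above the spare's origin, same axes; grip it across its 40 mm length (closing along its x)
- stand: fixed black open box in which the spare stands upright at the start: 118 (x) x 52 (y) x 45 (z) mm outside, walls and floor 6 mm, so 3 mm play on each side of the spare; lift it straight up. Origin: centre of the underside; the spare's axes are parallel to its axes.
- rack: fixed steel rack with a row of four modules along its y axis. Origin on the bench, z up. Slick floor, its top at z = 6 mm; 110 mm clear between lips (20 mm high) at x = -55 and 55 mm. Tall fixed end wall (88 mm high), inner face at y = +95 mm; the row runs from it to -y, up to the sprung end plate. End bracket 50 mm high at y = -105 mm.
- end_plate (a joint): black sprung plate, 84 mm high, pressing the row towards the fixed wall (rack +y) with about 4 N, rising 0.03 N/mm. Value in m: about -0.001 with four modules, about 0.033 with five; grows as it is pushed back (-y), up to 0.045. Only this side of the row gives way: modules on the fixed wall's side are backed by the wall.
- fin_mod: finned module, 0.45 kg: grey box 100 (x) x 34 (y) x 90 (z) mm, on its top three cooling fins (90 long, 10 high, 9 mm over all); 2nd, 3rd or 4th in the row from the fixed wall. Origin: centre of the underside, axes as the rack's. Long upper edges of all row modules are rounded, radius 10 mm: two touching ones form a mouth 20 mm wide. The spare goes against its +y face, centres 34 mm apart.
- end_mod: plain module, first in the row at the fixed wall: 100 x 34 x 90 mm, wire handle flat on top; origin and axes as fin_mod. Module sides have friction about 0.4: clamped in the row, the spare does not fall home by itself; working it down takes 5 to 25 N, and when it is home its sides carry about 1 to 5 N of the push, the rack floor the rest. The floor is rigid.
- mod_b: plain module like end_mod, somewhere in the row. A module pushed hard sideways near its top can tip; it stays upright when the spare is pressed down between both neighbours while its centre line eases towards the end plate.
- mod_c: plain module like end_mod, somewhere in the row
- spool: bystander: metal solder spool, 52 mm across, 32 mm high; origin centre of the underside
- meter: bystander: hand multimeter lying on its back, 165 x 80 x 36 mm; origin centre of the underside
- driver: bystander: screwdriver with a red handle, lying on the bench beyond the stand; origin at its underside

How it is judged:
By the outcome, as a careful person would: the job done as asked, in the order asked, and still so for the second after the job is handed in, with the robot touching nothing.
It also fails if it takes over 64 s, if anything falls off the work surface, if the arm or the gripper's body presses on something with over 40 N, if the wrist force passes 120 N, or if a joint passes its speed limit or range.

ROBOT

A 6-joint arm with a two-finger parallel gripper is mounted at the origin on the work surface. World frame = base frame: x ahead of the robot, y to its left, z up, the work surface at z = 0. Lengths are in m, angles in degrees, forces in N, time in s.
With the tool pointing down it reaches from about 0.35 to 0.875 m from the base axis. Payload 4.2 kg.
Tool frame: the origin (TCP) lies midway between the tips of the shut fingers; the grasp point (between the pads) lies 19 mm behind it; z points along the fingers, y is the line along which they close (so a half turn about z gives the same grasp; the last joint's range is limited). The gripper opens to 87 mm and grips with 3 to 60 N. Pads are 19 mm wide; open, the fingers measure 117 mm over their backs; the gripper's body (75 mm by 190 mm) begins 51 mm behind the grasp point.
Start: joints at [91.249, 22.042, 0.453, 0, -68.411, -14.817], TCP at [0.147, 0.608, 0.223] pointing down, gripper open.
Joint ranges: [-179.83, 179.83], [-69.29, 118.12], [-61.27, 80.66], [-181.25, 117.63], [-171.15, -9.14], [-177.46, 177.46]. Speed limits (degrees/s): [159.86, 159.86, 180, 180, 180, 180].

INTERFACE

Orientations are given as [roll, pitch, yaw] about the fixed x, y, z axes, in that order (R = Rz(yaw) Ry(pitch) Rx(roll)).
In Python, from workcell import env gives the robot as it stands. The module is installed in compiled form; this text tells all that it offers. Calls block until the motion is done:
- env.goto(position, orientation): joint-space move of the TCP to a pose.
- env.move_straight(position, rotation=None, rate=0.15, force_limit=None): straight line of the TCP; rotation=None keeps the orientation; rate is the mean speed in m/s. With force_limit (N) it stops when the force on the tool has changed by that much, and returns True; else False.
- env.set_joints(angles): joint-space move.
- env.gripper_to(opening, grasp_force=None): opening from 0.0 (shut) to 1.0 (fully open); grasp_force is the grip in N (None keeps the last); returns when the fingers have stopped.
- env.dwell(seconds).
- env.inverse_kinematics(position, orientation): joint angles nearest the present ones, or None.
- env.read_state(): the state.
- env.grab_frame(name): name is "scene" or "top" or "wrist"; returns a dict with "image" (420x560x3 uint8, blue, green, red), "fx", "fy", "cx", "cy" (pixels), "position" and "orientation" of the camera in the world. Camera axes: x right, y up, looking along -z (the intrinsics and any distortion apply to the point x, -y, -z); pixel columns grow to the right and rows downward; lengths in m; the calibration is good to about 2 mm. A picture is of the moment at which its call begins. There is no depth.
A pose or a line that the arm cannot do raises env.Unreachable and nothing moves.
- env.close_job(): hands the job in; it is judged then, once.
Trained networks look in a picture, given as the dict that the camera call returned (one of the last four; its "shot" number tells which), for a name from the list of things; names that differ only in an ending like _2 or _b are one class to them, and where a whole thing is asked for, a point or a joint stands for the part that bears it (a point fixed in the world has none). Each returns a list of dicts, best first, with "score" (0 to 1); they miss things now and then, are a little off and sometimes report something else, mostly with a low value. They report only what shows in the picture. A call takes as long as a camera call.
- env.search_frame(picture, thing): "xyz" ([x, y, z] in m, in world coordinates, good to about 4 mm: the middle of the surface that is visible of it).
- env.trace(picture, thing): "mask" (420x560 bool, what is visible of it).
The state is a dict: "clock": time; "joint_positions": joint angles; "qvel": joint speeds; "joint_torque": joint torques, N m; "position": TCP position; "tool_rot": TCP orientation; "force": force on the tool from outside, world axes, zero at the start; "wrist_torque": the same for the moment, N m; "opening": opening from 0.0 (shut) to 1.0 (fully open); "finger_force": force on a finger pad.
Only numpy, scipy, OpenCV 4.12 (cv2) and the standard library are available. Lean on these libraries where they do the work, as an engineer would, in place of code of your own. Each camera call takes 0.05 s, during which the arm holds its last target. There are 200 camera calls.

## Working session

There is one attempt and no reset: what is moved stays moved. The work goes in short steps, each a Python script; the robot and the scene stay as the last script left them, time stands still between calls to the robot, and variables do not carry over. Pictures are saved under pics/ and viewed, at most 10 in all, crops included, and the job is handed in when it is done.

```bash
mkdir -p pics; python3 - <<'E'
from workcell import env
import cv2,numpy as np
s=env.read_state();print(s)
for n in("scene","top"):
    f=env.grab_frame(n);cv2.imwrite(f"pics/{n}0.png",f["image"])
    print(n,{k:v for k,v in f.items() if k!="image"})
    for t in("spare","stand","rack","end_plate","fin_mod","end_mod","spool","meter","driver"):
        print(t,[(np.round(d["xyz"],3).tolist(),round(d["score"],2)) for d in env.search_frame(f,t)[:4]])
E
```

```text
{'clock': 0.0, 'joint_positions': array([ 9.12482949e+01,  2.20918550e+01,  3.78395521e-01, -3.10526940e-02,
       -6.84106996e+01, -1.48195240e+01]), 'qvel': array([ 0.00454083, -0.0305044 , -0.02316517, -0.00770925, -0.04713567,
       -0.04057574]), 'joint_torque': array([-2.34521940e-04, -3.90667427e+01,  1.87405211e+01,  4.21981260e+00,
        1.10169168e-02, -1.98851349e-04]), 'position': array([0.14645749, 0.60696467, 0.22143329]), 'tool_rot': array([ 1.79872589e+02, -3.86779249e-03, -1.35826819e+01]), 'force': array([-0.10162858, -0.9316836 ,  0.02297499]), 'wrist_torque': array([ 0.04049825, -0.01167381,  0.00348321]), 'finger_force': 0.0, 'opening': 1.0003930167685127}
scene {'fx': 521.0713110291764, 'fy': 521.0713110291764, 'cx': 286.61761936411597, 'cy': 212.3124777089934, 'position': array([1.23821318, 0.39240906, 0.71925372]), 'orientation': array([ 48.36992551,  -0.12215774, 117.57854869]), 'shot': 1}
spare [([0.545, 0.201, 0.092], 0.98)]
stand [([0.576, 0.206, 0.029], 0.62)]
rack [([0.569, -0.085, 0.026], 0.77)]
end_plate [([0.557, -0.178, 0.085], 0.45)]
fin_mod [([
[... 327 characters left out ...]
, 'cy': 205.7883669795678, 'position': array([0.43053329, 0.08570717, 1.01964379]), 'orientation': array([ 12.36894032,   0.20506945, -92.6479186 ]), 'shot': 2}
spare [([0.522, 0.191, 0.091], 0.62)]
stand [([0.516, 0.181, 0.042], 0.8), ([0.534, -0.115, 0.097], 0.29)]
rack [([0.524, -0.19, 0.026], 0.75), ([0.744, -0.114, 0.034], 0.35)]
end_plate [([0.536, -0.171, 0.089], 0.64), ([0.527, 0.191, 0.095], 0.56)]
fin_mod [([0.537, -0.148, 0.095], 0.62), ([0.538, -0.114, 0.099], 0.57), ([0.539, -0.047, 0.096], 0.16)]
end_mod [([0.539, -0.047, 0.097], 0.78)]
spool [([0.745, 0.153, 0.034], 0.71)]
meter [([0.746, -0.114, 0.035], 0.85), ([0.524, 0.19, 0.093], 0.73)]
driver [([0.73, 0.326, 0.02], 0.61)]
```

```bash
python3 - <<'E'
import cv2,numpy as np
a=cv2.imread("pics/top0.png");cv2.imwrite("pics/top0b.png",cv2.resize(a,(800,600),interpolation=cv2.INTER_CUBIC))
a=cv2.imread("pics/scene0.png");cv2.imwrite("pics/scene0b.png",cv2.resize(a,(800,600),interpolation=cv2.INTER_CUBIC))
E
```

```text
(no output)
```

View pics/top0b.png

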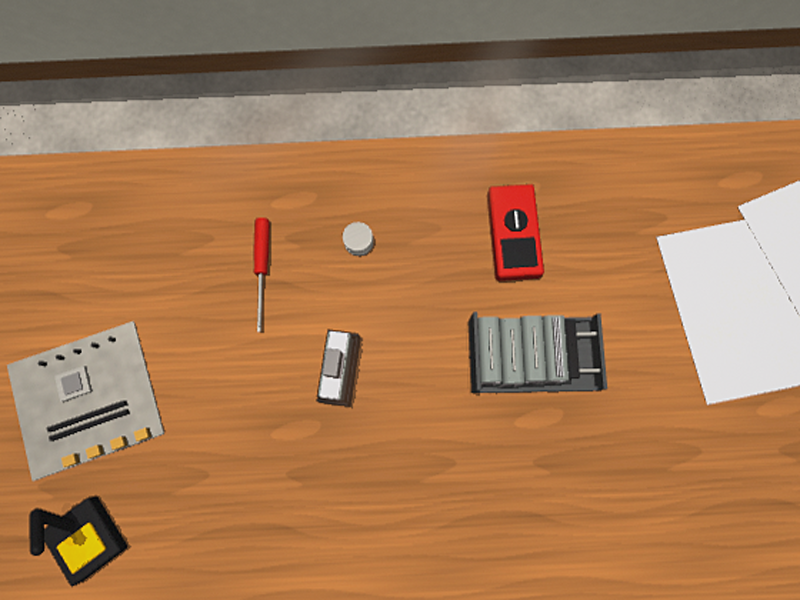

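View pics/scene0b.png

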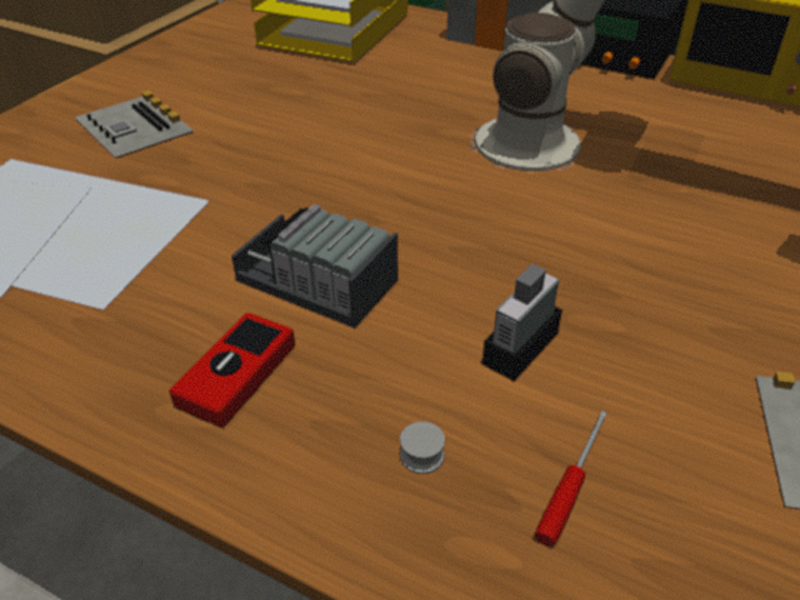

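The top view shows the spare in its stand at about (340,365). In the rack at about (538,350), the fixed wall is on the left (world +y) and the finned module is 4th at (558,348), next to the end plate. The target crevice is therefore between the 3rd module and the finned one. Next I'll take close wrist views.

```bash
python3 - <<'E'
from workcell import env
import cv2,numpy as np
for yaw in(90,-90):
    for p in([.53,.19,.32],[.53,-.12,.32]): print(yaw,env.inverse_kinematics(p,[180,0,yaw]))
s=env.read_state()
yaw=min((90,-90),key=lambda y:max(abs(env.inverse_kinematics(p,[180,0,y])[5]) for p in([.53,.19,.32],[.53,-.12,.32])))
for n,p in(("stand",[.50,.19,.32]),("rack",[.50,-.12,.32])):
    env.goto(p,[180,0,yaw]);f=env.grab_frame("wrist")
    np.savez(f"pics/{n}.npz",**{k:v for k,v in f.items()})
    cv2.imwrite(f"pics/w_{n}.png",cv2.resize(f["image"],(800,600),interpolation=cv2.INTER_CUBIC))
    print(n,yaw,env.read_state()["clock"],{k:v for k,v in f.items() if k!="image"})
    for t in("spare","stand","spare_grip") if n=="stand" else("fin_mod","end_mod","rack","end_plate"):
        print(t,[(np.round(d["xyz"],4).tolist(),round(d["score"],2)) for d in env.search_frame(f,t)[:4]])
E
```

```text
90 [ 36.21076697  12.95647155   1.37846849   0.         -78.42199694
 143.78923303]
90 [  4.34401657  10.92294523  -1.23075998   0.         -77.84629479
 175.65598343]
-90 [ 36.21076697  12.95647155   1.37846849   0.         -78.42199694
 -36.21076697]
-90 [  4.34401657  10.92294523  -1.23075998   0.         -77.84629479
  -4.34401657]
stand -90 3.05 {'fx': 347.61095661789534, 'fy': 347.61095661789534, 'cx': 277.76393943352446, 'cy': 214.20183566986552, 'position': array([0.49967789, 0.11784313, 0.48274054]), 'orientation': array([-1.54513076e+01, -4.03041625e-02, -1.79938188e+02]), 'shot': 3}
spare [([0.527, 0.1848, 0.0985], 0.82)]
stand [([0.5231, 0.1703, 0.0436], 0.88)]
spare_grip [([0.526, 0.1863, 0.0989], 0.87)]
rack -90 4.4333 {'fx': 347.61095661789534, 'fy': 347.61095661789534, 'cx': 277.76393943352446, 'cy': 214.20183566986552, 'position': array([ 0.50001177, -0.19227154,  0.48301605]), 'orientation': array([-1.54723780e+01, -2.61386486e-03, -1.79965006e+02]), 'shot': 4}
fin_mod []
end_mod []
rack [([0.5292, -0.1976, 0.0198], 0.83)]
end_plate [([0.5366, -0.1768, 0.0895], 0.68)]
```

View pics/w_stand.png

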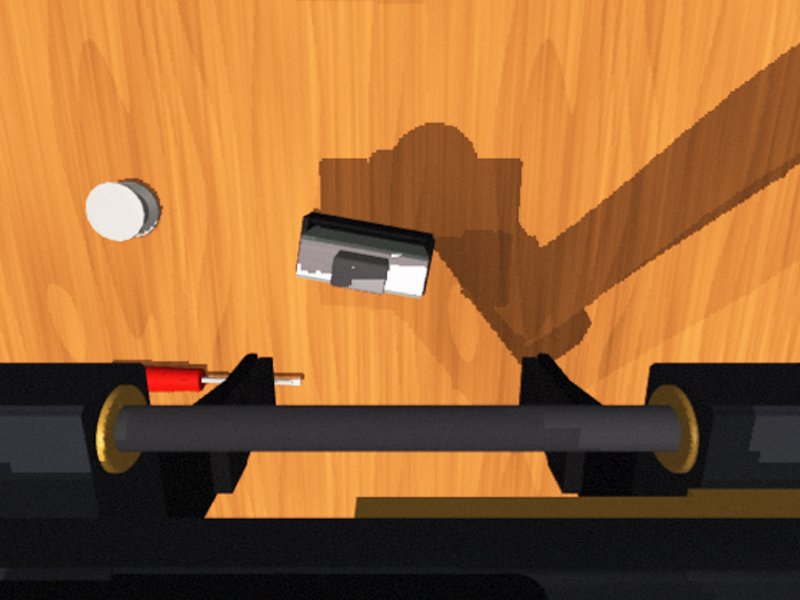

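View pics/w_rack.png

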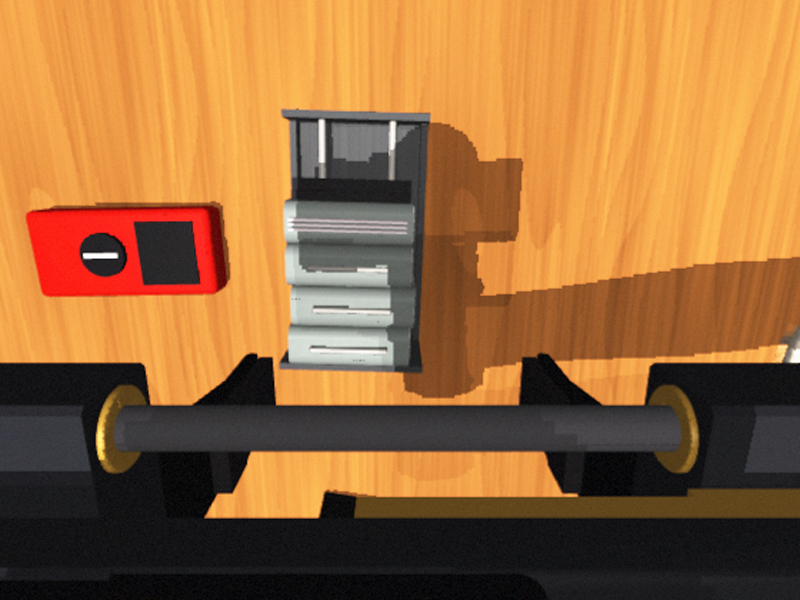

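Stand view: the spare is at about (365,262) px, turned about 7°, with its grip block at (360,270). Rack view: the finned module is at (350,222), and the crevice on its wall side is near row 243. I'll enlarge both for corner picking.

```bash
python3 - <<'E'
import cv2,numpy as np
a=np.load("pics/stand.npz")["image"][140:220,200:310];b=np.load("pics/rack.npz")["image"][70:265,185:315]
a=cv2.resize(a,None,fx=7,fy=7,interpolation=cv2.INTER_CUBIC);a=cv2.convertScaleAbs(a,alpha=1.0)
cv2.imwrite("pics/ca.png",a)
b=cv2.resize(b,None,fx=3.05,fy=3.05,interpolation=cv2.INTER_CUBIC);cv2.imwrite("pics/cb.png",cv2.convertScaleAbs(b,alpha=1.2))
print(a.shape,b.shape)
E
```

```text
(560, 770, 3) (595, 396, 3)
```

View pics/ca.png

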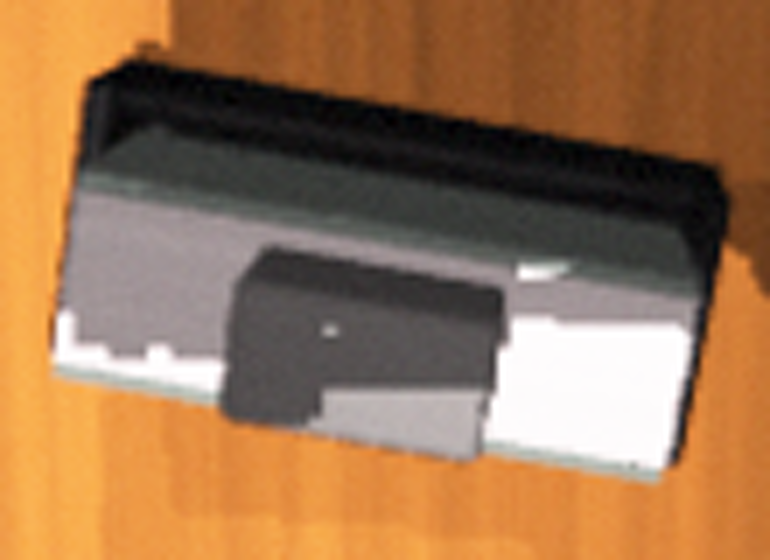

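View pics/cb.png

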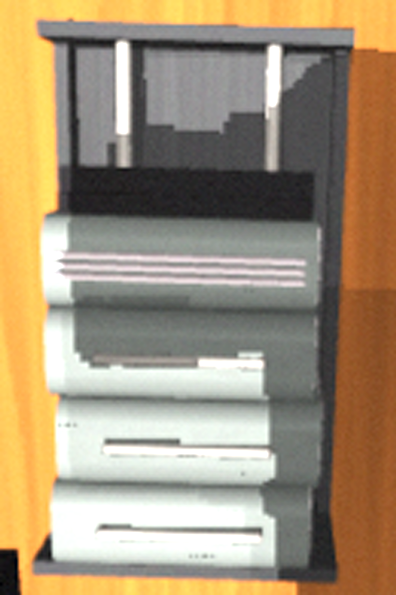

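```bash
cat > h.py <<'E'
import numpy as np
from scipy.spatial.transform import Rotation as R
def proj(f,uv,z):
    uv=np.atleast_2d(uv);Rm=R.from_euler("xyz",f["orientation"],degrees=True).as_matrix()
    d=np.c_[(uv[:,0]-f["cx"])/f["fx"],-(uv[:,1]-f["cy"])/f["fy"],-np.ones(len(uv))]@Rm.T
    c=f["position"];return c+d*((z-c[2])/d[:,2])[:,None]
E
python3 - <<'E'
import numpy as np
from h import *
a=dict(np.load("pics/stand.npz"));b=dict(np.load("pics/rack.npz"))
A=lambda p:np.array(p)/7-.43+[200,140]
B=lambda p:np.array(p)/3.05-.34+[185,70]
def show(n,f,p,z):
    w=proj(f,p,z)*1e3;e=[np.round(np.linalg.norm(w[i]-w[i-1]),1) for i in range(len(w))]
    d=w[0]-w[1];print(n,"mean",w.mean(0).round(1)[:2],"len",e,"ang",round(np.degrees(np.arctan2(d[1],d[0])),1),w[:,:2].round(1).tolist())
show("top",a,A([[80,192],[698,298],[660,482],[53,372]]),.096)
show("top+y",a,A([[53,374],[660,481]]),.096)
show("blk",a,A([[240,284],[503,320],[475,460],[222,413]]),.130)
show("stand-y",a,A([[120,62],[725,165]]),.045)
for n,p,z in(("fin/c",[[50,307],[318,313]],.088),("c/b",[[55,398],[318,402]],.088),("b/end",[[52,483],[312,491]],.088),("fin plate side",[[46,216],[318,222]],.09),
 ("bracket top",[[40,25],[355,33]],.05),("bracket top2",[[40,38],[353,45]],.05),("wall",[[35,568],[335,578]],.088),("fins",[[60,269],[305,273]],.106),("plate",[[65,168],[313,172]],.09)):
    show(n,b,B(p),z)
E
```

```text
top mean [527.2 193.7] len [np.float64(29.8), np.float64(100.0), np.float64(31.1), np.float64(100.3)] ang -9.8 [[573.6, 170.3], [475.1, 187.3], [480.8, 217.8], [579.5, 199.5]]
top+y mean [530.1 208.8] len [np.float64(100.3), np.float64(100.3)] ang -10.2 [[579.5, 199.8], [480.8, 217.7]]
blk mean [527. 192.] len [np.float64(19.6), np.float64(38.9), np.float64(21.6), np.float64(38.2)] ang -7.9 [[544.4, 179.2], [505.9, 184.5], [510.1, 205.7], [547.7, 198.5]]
stand-y mean [521.3 163.2] len [np.float64(109.2), np.float64(109.2)] ang -9.5 [[575.1, 154.2], [467.4, 172.3]]
fin/c mean [ 537.3 -133.7] len [np.float64(100.2), np.float64(100.2)] ang -1.3 [[587.4, -134.8], [487.2, -132.6]]
c/b mean [537.2 -99.1] len [np.float64(100.6), np.float64(100.6)] ang -0.9 [[587.5, -99.9], [486.9, -98.4]]
b/end mean [539.8 -64.2] len [np.float64(101.7), np.float64(101.7)] ang -1.8 [[590.6, -65.8], [488.9, -62.6]]
fin plate side mean [ 537.  -167.2] len [np.float64(98.9), np.float64(98.9)] ang -1.2 [[586.4, -168.2], [487.6, -166.1]]
bracket top mean [ 533.  -235.9] len [np.float64(120.5), np.float64(120.5)] ang -1.3 [[593.3, -237.3], [472.8, -234.5]]
bracket top2 mean [ 533.5 -231.4] len [np.float64(120.1), np.float64(120.1)] ang -1.2 [[593.6, -232.6], [473.5, -230.2]]
wall mean [539.4 -28. ] len [np.float64(120.1), np.float64(120.1)] ang -2.0 [[599.4, -30.1], [479.4, -25.9]]
fins mean [ 535.8 -150.2] len [np.float64(86.5), np.float64(86.5)] ang -0.9 [[579.1, -150.8], [492.5, -149.5]]
plate mean [ 534.1 -184.4] len [np.float64(89.1), np.float64(89.1)] ang -0.9 [[578.6, -185.1], [489.6, -183.7]]
```

The geometry is consistent: 100 mm depths, crevice spacing about 34.7 mm, spare yaw -9.9°, rack yaw -1.5°. I'll grasp and lift.

```bash
python3 - <<'E'
from workcell import env
import cv2,numpy as np
o=[180,0,-99.9]
env.goto([.527,.193,.17],o)
print(env.move_straight([.527,.193,.101],rate=.1,force_limit=8))
print(env.read_state()["position"],env.gripper_to(0.2,grasp_force=50))
s=env.read_state();print(s["opening"]*87,s["finger_force"],s["force"],s["position"])
env.move_straight([.527,.193,.26],rate=.12)
s=env.read_state();print(s["opening"]*87,s["finger_force"],s["force"],s["position"])
env.goto([.5365,-.1345,.26],[180,0,-91.5])
env.dwell(.3);s=env.read_state();print(s["clock"],s["force"],s["wrist_torque"],s["position"],s["tool_rot"])
f=env.grab_frame("scene");np.savez("pics/ins.npz",**f);cv2.imwrite("pics/ins.png",cv2.resize(f["image"][60:260,120:400],(800,571),interpolation=cv2.INTER_CUBIC))
E
```

```text
False
[0.5275814  0.19313592 0.1016359 ] False
39.61388143597556 49.999225828796625 [ 0.52305605  0.08361008 -0.13173589] [0.52706354 0.19305014 0.10101011]
39.69468568040903 49.9995381385088 [ 0.01345863 -0.33466283 -2.93429711] [0.52655167 0.19281863 0.25903781]
10.65 [-0.74621783  0.4242146  -2.04127824] [0.12641662 0.01035005 0.03616681] [ 0.53675034 -0.13370557  0.25998605] [-1.79997349e+02  1.40933554e-03 -9.14227984e+01]
```

View pics/ins.png

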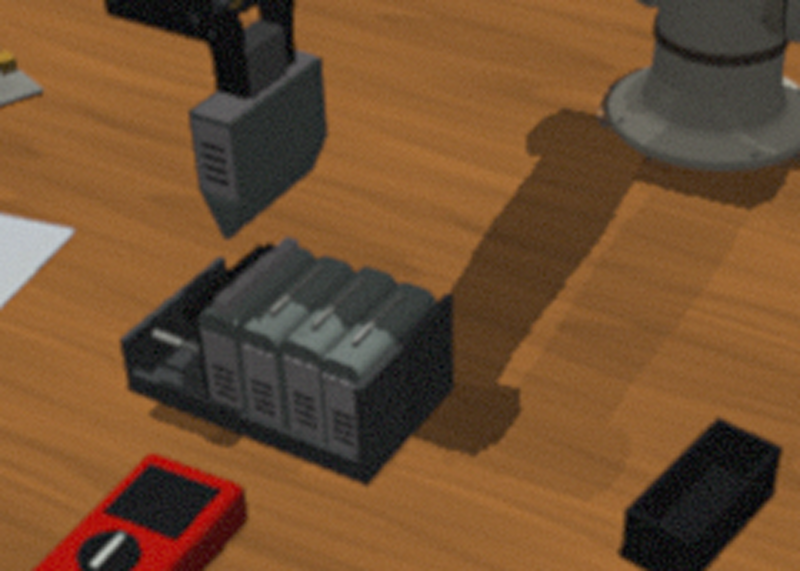

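The spare hangs upright over the row, with its foot tip at crop (228,237) and the crevice at about (241,332). I'll check the relative offset in this same image.

```bash
python3 - <<'E'
import numpy as np
from h import *
f=dict(np.load("pics/ins.npz"))
Rm=R.from_euler("xyz",f["orientation"],degrees=True).as_matrix();c=f["position"]
for n,p in(("foot",(228,237)),("crev mid",(244,345)),("crev bottom",(252,412)),("c/b",(287,362)),("top L",(192,115)),("top R",(231,127)),("b/end",(325,375)),("taper L",(200,187))):
    u=np.array(p)*.35-.3+[120,60]
    d=Rm@np.array([(u[0]-f["cx"])/f["fx"],-(u[1]-f["cy"])/f["fy"],-1]);w=c+d*((.5868-c[0])/d[0]);print(n,(w*1e3).round(1))
E
```

```text
foot [ 586.8 -131.4  165.5]
crev mid [ 586.8 -129.7   75.9]
crev bottom [ 586.8 -130.3   14. ]
c/b [586.8 -94.3  74. ]
top L [ 586.8 -147.2  251.6]
top R [ 586.8 -118.   251. ]
b/end [586.8 -63.4  74.1]
taper L [ 586.8 -149.   198.8]
```

```bash
cat > ins.py <<'E'
from workcell import env
import numpy as np
H=.095;C=-.1337
env.move_straight([.5365,C-.0012,.10+H],rate=.1)
env.dwell(.2);b=env.read_state()["force"];corr=0.;print("base",b)
def go(zf,rate=.04):
    d=min(.0170,max(.0012,.00106+.469*(.0902-zf)))+.0005
    y=C-d+corr
    env.move_straight([.5365-.03*d,y,zf+H],rate=rate)
    return y
z=.097
while z>.0085:
    z-=.003 if z>.05 else .004
    y=go(z);s=env.read_state();F=s["force"]-b
    print(f"{z:.4f} y{y:.4f} act{s['position'][1]:.4f},{s['position'][2]-H:.4f} F{F.round(1)} T{s['wrist_torque'].round(2)} c{corr*1e3:.1f}")
    if F[2]>25 or abs(F[1])>20: print("STOP");break
    if F[1]<-2: corr-=min(.0012,.0002*-F[1])
    elif F[1]>6: corr+=.0003
print(env.read_state()["clock"],s["opening"]*87)
E
python3 ins.py
```

```text
base [-0.33260269  0.06196809 -2.33387566]
0.0940 y-0.1354 act-0.1353,0.0938 F[1.1 0.1 0.7] T[ 0.28 -0.01  0.04] c0.0
0.0910 y-0.1354 act-0.1350,0.0917 F[1.2 3.9 5.4] T[ 1.31 -0.08 -0.03] c0.0
0.0880 y-0.1363 act-0.1363,0.0893 F[1.2 1.8 8.1] T[ 1.19 -0.14 -0.08] c0.0
0.0850 y-0.1377 act-0.1377,0.0861 F[0.9 1.8 7.2] T[ 1.01 -0.41 -0.14] c0.0
0.0820 y-0.1391 act-0.1392,0.0828 F[2.3 1.5 5.7] T[ 1.02 -0.54 -0.17] c0.0
0.0790 y-0.1405 act-0.1406,0.0795 F[1.7 2.8 7.4] T[ 0.92 -0.61 -0.05] c0.0
0.0760 y-0.1419 act-0.1420,0.0764 F[1.6 2.  7.1] T[ 0.98 -0.65 -0.1 ] c0.0
0.0730 y-0.1433 act-0.1434,0.0734 F[0.8 2.  7.6] T[ 1.   -0.53 -0.08] c0.0
0.0700 y-0.1447 act-0.1448,0.0703 F[3.1 1.7 7.2] T[ 1.03 -0.57 -0.05] c0.0
0.0670 y-0.1461 act-0.1461,0.0672 F[1.4 2.8 6.5] T[ 0.98 -0.52 -0.1 ] c0.0
0.0640 y-0.1475 act-0.1475,0.0642 F[1.5 2.7 6.3] T[ 1.08 -0.49 -0.09] c0.0
0.0610 y-0.1490 act-0.1488,0.0612 F[1.5 2.8 7.8] T[ 1.13 -0.52 -0.1 ] c0.0
0.0580 y-0.1504 act-0.1502,0.0581 F[1.2 3.5 7.5] T[ 1.16 -0.54 -0.13] c0.0
0.0550 y-0.1512 act-0.1511,0.0544 F[2.  3.1 4.2] T[ 0.86 -0.69 -0.1 ] c0.0
0.0520 
[... 324 characters left out ...]
1511,0.0366 F[ 1.3  2.3 -0.9] T[ 0.86 -0.59 -0.1 ] c0.0
0.0330 y-0.1512 act-0.1511,0.0326 F[ 1.8  3.1 -1. ] T[ 0.95 -0.63 -0.16] c0.0
0.0290 y-0.1512 act-0.1511,0.0285 F[ 2.7  3.1 -1.2] T[ 0.99 -0.64 -0.14] c0.0
0.0250 y-0.1512 act-0.1511,0.0245 F[ 1.8  3.7 -2. ] T[ 1.05 -0.59 -0.13] c0.0
0.0210 y-0.1512 act-0.1511,0.0205 F[ 2.3  2.8 -1.7] T[ 1.07 -0.56 -0.04] c0.0
0.0170 y-0.1512 act-0.1512,0.0165 F[ 2.1  3.4 -1.4] T[ 1.15 -0.57 -0.12] c0.0
0.0130 y-0.1512 act-0.1511,0.0125 F[ 1.2  3.8 -1.1] T[ 1.24 -0.52 -0.1 ] c0.0
0.0090 y-0.1512 act-0.1512,0.0086 F[ 2.   3.8 -1.1] T[ 1.36 -0.46 -0.07] c0.0
0.0050 y-0.1512 act-0.1513,0.0059 F[0.1 4.7 4.8] T[ 1.58 -0.   -0.01] c0.0
18.5 39.796625657931834
```

```bash
cat > press.py <<'E'
from workcell import env
import numpy as np
b=np.array([-.33,.06,-2.33]);p=np.array([.5360,-.1512,.100])
def st(n):
    s=env.read_state();F=s["force"]-b;print(n,s["position"].round(4),F.round(1),s["wrist_torque"].round(2),round(s["clock"],2));return F
F=st("start")
for i in range(8):
    if F[1]<1.5:break
    p[1]+=.0003;env.move_straight(p,rate=.02);env.dwell(.08);F=st("y")
for i in range(25):
    if F[2]>=20:break
    p[2]-=.0004 if F[2]<12 else .0002;env.move_straight(p,rate=.02);env.dwell(.08);F=st("z")
for i in range(7): env.dwell(.1);F=st("hold")
np.save("p.npy",p)
E
python3 press.py
```

```text
start [ 0.5365 -0.1513  0.1009] [0.1 4.7 4.8] [ 1.58 -0.   -0.01] 18.5
y [ 0.5365 -0.1512  0.1009] [-0.8  4.5  7.8] [ 1.29  0.1  -0.07] 18.83
y [ 0.5365 -0.1511  0.1009] [0.9 3.6 7.5] [ 1.01  0.09 -0.05] 19.17
y [ 0.5365 -0.151   0.1009] [1.  1.9 7.4] [ 0.61  0.17 -0.04] 19.5
y [ 0.5365 -0.1509  0.1009] [-0.3  0.9  7.5] [ 0.35  0.09 -0.01] 19.83
z [ 0.5365 -0.1509  0.1009] [-0.5  1.1  8.5] [ 0.46  0.32 -0.11] 20.17
z [ 0.5365 -0.1509  0.1008] [-0.4  2.9 11.7] [ 0.64  0.54 -0.1 ] 20.5
z [ 0.5365 -0.1509  0.1008] [-1.1  2.3 13.1] [ 0.73  0.79 -0.08] 20.83
z [ 0.5365 -0.1509  0.1008] [-2.2  2.4 14.4] [ 0.79  0.94 -0.03] 21.17
z [ 0.5365 -0.1509  0.1008] [-2.2  2.9 15.7] [ 0.76  1.01 -0.11] 21.5
z [ 0.5365 -0.1509  0.1008] [-3.1  3.4 16.3] [ 0.93  1.09 -0.14] 21.83
z [ 0.5365 -0.1509  0.1008] [-3.6  3.  17.7] [ 0.94  1.22 -0.13] 22.17
z [ 0.5365 -0.1509  0.1008] [-2.5  3.4 18.9] [ 1.02  1.35 -0.09] 22.5
z [ 0.5365 -0.1509  0.1008] [-2.8  1.8 19.7] [ 1.09  1.47 -0.11] 22.83
z [ 0.5366 -0.1509  0.1008] [-4.1  4.7 20.7] [ 1.14  1.57 -0.13] 23.17
hold [ 0.5365 -0.1509  0.1008] [-3.   3.6 20.6] [ 1.17  1.56 -0.17] 23.27
hold [ 0.5365 -0.1509  0.1008] [-3.8  3.7 20.5] [ 1.12  1.59 -0.12] 23.37
hold [ 0.5366 -0.1509  0.1008] [-4.1  3.2 20.7] [ 1.1   1.59 -0.17] 23.47
hold [ 0.5365 -0.1509  0.1008] [-4.5  3.8 21.4] [ 1.17  1.56 -0.14] 23.57
hold [ 0.5366 -0.1509  0.1008] [-4.1  5.2 21.1] [ 1.12  1.55 -0.12] 23.67
hold [ 0.5366 -0.1509  0.1008] [-3.2  3.8 20.7] [ 1.09  1.56 -0.09] 23.77
hold [ 0.5365 -0.1509  0.1008] [-4.1  3.2 20.7] [ 1.21  1.55 -0.1 ] 23.87
```

The rigid floor was reached at the expected height, and about 20.7 N was held for over 0.7 s. I'll ease off, release, back away and look.

```bash
python3 - <<'E'
from workcell import env
import numpy as np,cv2
p=np.load("p.npy");b=np.array([-.33,.06,-2.33])
p[2]=.0997;env.move_straight(p,rate=.02);env.dwell(.2);print((env.read_state()["force"]-b).round(1))
env.gripper_to(.75);env.dwell(.2);s=env.read_state();print(s["position"],s["force"].round(1),s["opening"])
q=s["position"]+[0,0,.12];env.move_straight(q,rate=.1)
env.goto([.50,.05,.32],[180,0,-90]);env.dwell(.3)
f=env.grab_frame("scene");np.savez("pics/fin.npz",**f)
t=env.grab_frame("top")
for n in("spare","end_plate","fin_mod"):
  print(n,[(np.round(d["xyz"],3).tolist(),round(d["score"],2)) for g in(f,t) for d in env.search_frame(g,n)[:2]])
a=cv2.resize(f["image"][110:250,140:300],(640,560),interpolation=cv2.INTER_CUBIC)
cv2.imwrite("pics/fin.png",a);print(env.read_state()["clock"])
E
```

```text
[-0.8  1.3 10.7]
[ 0.53602016 -0.14998839  0.09974376] [0.2 0.3 0.4] 0.7481330807836837
spare [([0.553, -0.142, 0.093], 0.74), ([0.537, -0.143, 0.096], 0.89)]
end_plate [([0.556, -0.214, 0.087], 0.73)]
fin_mod [([0.553, -0.145, 0.093], 0.67), ([0.588, -0.179, 0.081], 0.56), ([0.533, -0.182, 0.095], 0.91), ([0.53, -0.119, 0.097], 0.69)]
28.2417
```

View pics/fin.png

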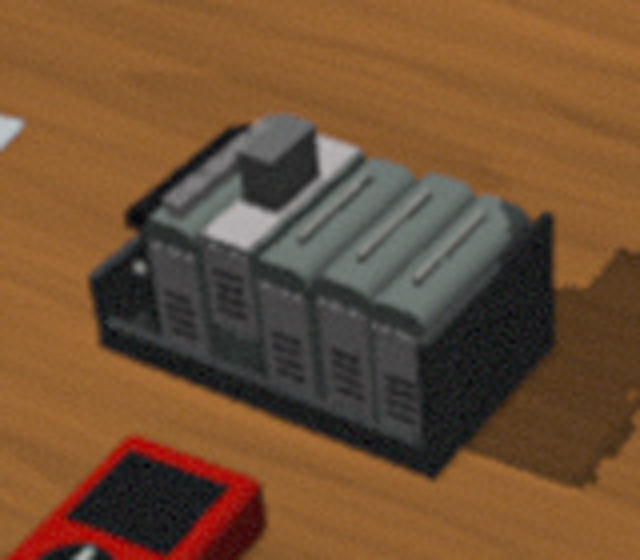

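The spare stands upright beside the finned module on the wall side, with top edge at crop (203–252, 240–250). A quick height check from that edge before hand-in.

```bash
python3 - <<'E'
import numpy as np
from h import *
f=dict(np.load("pics/fin.npz"))
Rm=R.from_euler("xyz",f["orientation"],degrees=True).as_matrix();c=f["position"]
for n,p in(("topL",(203,240)),("topR",(250,250)),("taper top L",(208,328)),("taper top R",(254,340)),("c topmid",(285,276)),("fin topmid",(175,237))):
    u=np.array(p)*.25-.375+[140,110]
    d=Rm@np.array([(u[0]-f["cx"])/f["fx"],-(u[1]-f["cy"])/f["fy"],-1]);w=c+d*((.586-c[0])/d[0]);print(n,(w*1e3).round(1))
E
```

```text
topL [ 586.  -163.9   90.4]
topR [ 586.  -135.1   94.3]
taper top L [ 586.  -169.4   31.4]
taper top R [ 586.  -140.2   34.6]
c topmid [ 586.  -115.5   85.1]
fin topmid [ 586.  -181.7   86. ]
```

My hand picks are too coarse to rule out a slight tilt, so I'll take one larger crop.

```bash
python3 - <<'E'
import numpy as np,cv2
f=np.load("pics/fin.npz")["image"][135:225,165:255]
cv2.imwrite("pics/fin2.png",cv2.convertScaleAbs(cv2.resize(f,(600,600),interpolation=cv2.INTER_CUBIC),alpha=1.6))
E
```

```text
(no output)
```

View pics/fin2.png

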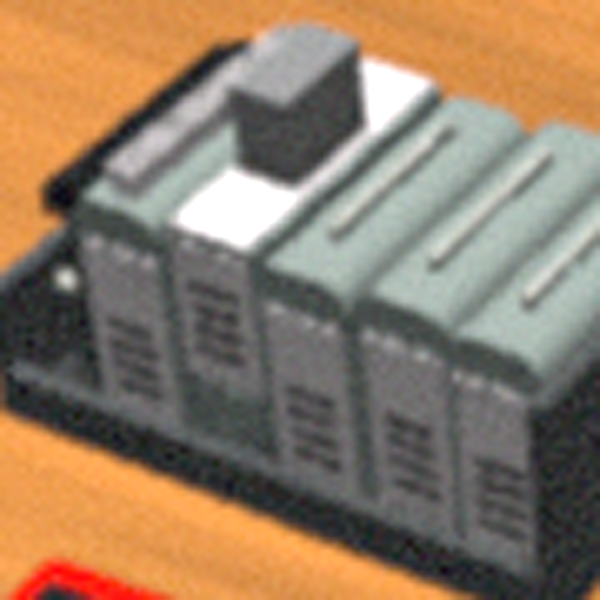

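The close crop shows the spare upright and flush. Its verticals match the row, the top edge at (213,243) lies on the neighbours' arch line, and the taper starts about 32 mm above the floor. Handing in.

```bash
python3 -c "
from workcell import env
print(env.close_job())"
```

```text
the job is handed in; nothing more can be done
None
```

The spare is home in the rack beside the finned module on the fixed-wall side, pressed down with about 21 N for 0.7 s, released upright and flush as judged from the camera view, and the job was handed in with the clock last read at about 28 s.

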